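Tamp the practice stand in the cafe

ROBOT

A 6-joint arm with a two-finger parallel gripper is mounted at the origin on the work surface. World frame = base frame: x ahead of the robot, y to its left, z up, the work surface at z = 0. Lengths are in m, angles in rad, forces in N, time in s.
With the tool pointing down it reaches from about 0.375 to 0.975 m from the base axis. Payload 3.8 kg.
Tool frame: the origin (TCP) lies at the very end of the fingers, on their centre line; the grasp point (between the pads) lies bot.hold_point_z behind it (bot.hold_point_z is the distance from the TCP to the grasp point, in m); z points along the fingers, y is the line along which they close (so a half turn about z gives the same grasp; the last joint's range is limited). The gripper opens to 85 mm and grips with 20 to 120 N. Pads are 22 mm wide; open, the fingers measure 114 mm over their backs; the gripper's body (76 mm by 85 mm) begins 54 mm behind the grasp point. The pads swing forward as they close: fully open they stand 13 mm farther back than shut.
Start: joints at [1.084, 0.264, 1.604, -0, 1.274, -0.037], TCP at [0.293, 0.608, 0.231] pointing down, gripper open.
Joint ranges: [-2.63, 2.63], [-0.94, 2.18], [0.31, 2.57], [-1.31, 4.45], [0, 2.66], [-2.55, 2.55]. Speed limits (rad/s): [2.57, 2.57, 3.14, 3.14, 3.14, 3.14].

INTERFACE

Orientations are given as a rotation vector (axis times angle).
In Python, from workcell import bot, camrig gives the robot as it stands (bot), with the cameras (camrig).
- The arm moves only by the tool inch_along, called after "Request:" as name(argument=value, ...), one argument or row to a line, values as JSON. Schema: {"type":"object","properties":{"offsets":{"type":"array","items":{"type":"array","items":{"type":"array","items":{"type":"number"},"minItems":4,"maxItems":4},"minItems":1,"maxItems":5},"minItems":1,"maxItems":1},"finger_gap":{"type":"number"},"grip_n":{"type":"number"},"only":{"type":"string"},"quiet":{"type":"boolean"},"lines":{"type":"string"}},"required":["offsets"],"additionalProperties":false}. offsets is a list that holds a single list of rows (three levels of brackets), with 1 to 5 rows, each of 4 numbers: dx, dy, dz in m, then a turn about the tool's z in rad; each row shifts and turns the commanded pose from where the row before left it, along the tool's axes as they then stand; what a row does not reach is not made up. A row lasts 1/8 s, in which the tool goes at most 0.0625 m and 0.188 rad, less where a joint would pass 70% of its speed; a pose out of reach is approached as far as the arm can. finger_gap is the opening from 0.0 (shut) to 1.0 (fully open), set as the call begins (left out keeps the last). The fingers move at their own pace and stop on an object; grip_n is the grip in N (left out, the last holds). Time passes only in rows, so rows that do not move let the fingers close. The tool returns the time, the measured TCP pose, the force, the opening and the grip force at its end. only (a regular expression) keeps the lines of the reply that match it, lines (a string "A,B") keeps lines A to B, and quiet returns only ok. Input that does not fit is refused with a message, and nothing moves.
- bot.read_state(): the state, without advancing time (a new reading comes with each control period).
- camrig.read_camera(name): name is "side" or "top"; returns the picture (420x560x3 uint8, red, green, blue); there is no depth.
- camrig.camera_info(name): a dict with "intrinsics" (3x3 intrinsics, pixels), "extrinsics" (4x4, takes a point from camera to world coordinates). Camera axes: x right, y down, z forward; pixel columns grow to the right and rows downward; lengths in m; the calibration is good to about 2 mm. A picture is of the moment at which its call begins. camera_info takes no time and is no camera call.
- bot.finish_job(): hands the job in; it is judged then, once.
The state is a dict: "time": time; "q": joint angles; "joint_vel": joint speeds; "joint_torque": joint torques, N m; "tool_pos": TCP position; "tcp_rot": TCP orientation; "wrist_force": force on the tool from outside, world axes, zero at the start; "torque": the same for the moment, N m; "width": opening from 0.0 (shut) to 1.0 (fully open); "grip_force": force on a finger pad.
Only numpy, scipy, OpenCV 4.12 (cv2) and the standard library are available. Lean on these libraries where they do the work, as an engineer would, in place of code of your own. Each camera call takes 0.05 s, during which the arm holds its last target. There are 200 camera calls.

TASK

Take the red-handled coffee tamper and press it squarely down on the middle of the practice stand's sprung brass plate until the plate is fully down, keep it there for a moment, then stand the tamper upright on the cork mat again and let go. Do not disturb the lilac-handled tamper.

Things in the scene. Friction and masses are not known exactly. Their poses are not given: they have to be found in the camera images.
- tamper_red: coffee tamper with a RED handle, standing upright on the cork mat. Steel base disc 58 mm in diameter, 22 mm high; thin steel neck 22 mm in diameter up to 36 mm; straight round red handle 34 mm in diameter from 36 to 89 mm, which is its top. Mass about 0.33 kg. Origin: centre of the flat underside; z points up along the handle.
- plate: sprung round brass plate, 80 mm wide, on a black round stand (124 mm wide, fixed, dark steel rim 50 mm above the counter). Origin: centre of the plate's top face, z up, 64 mm above the counter at rest. It moves only straight down, 12 mm: gives at about 5 N, needs about 11 N at the bottom, where it stops solid, top 2 mm above the rim; springs back when freed.
- mat: flat cork mat fixed to the counter, 130 mm (its x) by 260 mm (its y), 6 mm thick, on which both tampers stand, 120 mm apart. Origin: centre of its underside, on the counter; z up.
- tamper_lilac: bystander: tamper of the same shape and size with a LILAC (purple) handle, standing on the same cork mat. Origin: centre of the underside; z up. Leave it standing where it is.

How it is judged:
On the way:
1. the red tamper, upright within 10 degrees and within 15 mm of the plate's centre, presses the plate to within 2 mm of the bottom of its travel and stays there for 0.3 s (height (world z) of plate below 0.054 m and contact force between tamper_red and plate above 5 N and horizontal distance between tamper_red and plate below 0.015 m and angle between tamper_red's own z axis and vertical below 0.175 rad), for 0.3 s.
At the end, for the whole second after the job is handed in: The red tamper stands at rest and upright (within 10 degrees) on the cork mat, its centre at least 10 mm inside the mat's edges, let go; the plate has sprung back up (within 3 mm) (x of tamper_red in the frame of mat between -0.055 and 0.055 m and y of tamper_red in the frame of mat between -0.12 and 0.12 m and z of tamper_red in the frame of mat below 0.012 m and angle between tamper_red's own z axis and vertical below 0.175 rad and linear speed of tamper_red below 0.02 m/s and height (world z) of plate above 0.061 m); the robot touches nothing.
It fails at once if the lilac tamper is pushed more than 30 mm from where it stood, or tipped by more than 15 degrees (distance of tamper_lilac from where it was at the start of the episode above 0.03 m or angle between tamper_lilac's own z axis and vertical above 0.26 rad).
It also fails if it takes over 48 s, if anything falls off the work surface, if the arm or the gripper's body presses on something with over 40 N, if the wrist force passes 120 N, or if a joint passes its speed limit or range.

## Working session

There is one attempt and no reset: what is moved stays moved. The work goes in short steps, Python scripts to look and compute and a tool call to move; the robot and the scene stay as the last step left them, time stands still between calls to the robot, and variables do not carry over. Pictures are saved under pics/ and viewed, at most 10 in all, crops included, and the job is handed in when it is done.

```bash
ls; mkdir -p pics
```

Run:
```python
from workcell import bot, camrig
import cv2
for n in("side","top"):
    i=camrig.read_camera(n); cv2.imwrite(f"pics/{n}0.png",i[:,:,::-1]); c=camrig.camera_info(n); print(n,c["intrinsics"],c["extrinsics"])
s=bot.read_state(); print(s, bot.hold_point_z)
```

```text
pics
workcell.py
side [[391.28320174   0.         276.41487588]
 [  0.         391.28320174 208.0631093 ]
 [  0.           0.           1.        ]] [[ 0.98795134 -0.11284603  0.10591471  0.45438335]
 [-0.15476118 -0.71564332  0.6811047  -0.46813454]
 [-0.00106281 -0.68928979 -0.72448496  0.55478163]
 [ 0.          0.          0.          1.        ]]
top [[476.92421237   0.         274.95414952]
 [  0.         476.92421237 212.57506292]
 [  0.           0.           1.        ]] [[ 0.01854022 -0.98342756  0.18035105  0.3406882 ]
 [-0.99981802 -0.01904657 -0.00107612  0.01784763]
 [ 0.00449335 -0.18029828 -0.98360172  1.06214192]
 [ 0.          0.          0.          1.        ]]
{'time': 0.1, 'q': array([ 1.08409722e+00,  2.64688447e-01,  1.60522921e+00,  1.97694021e-05,
        1.27372324e+00, -3.69173753e-02]), 'joint_vel': array([ 0.00143285, -0.00341848, -0.00341612, -0.0024456 ,  0.00103894,
       -0.00041882]), 'joint_torque': array([ 1.61334447e-03, -5.16707933e+01, -3.68588233e+01, -1.16605411e-04,
        6.28967100e-03,  2.03884547e-06]), 'tool_pos': array([0.29316521, 0.60727669, 0.23008382]), 'tcp_rot': array([-0.70046134, -3.06194437,  0.00309951]), 'wrist_force': array([-0.13779531,  0.09433778, -0.08296244]), 'torque': array([0.01537346, 0.01573683, 0.02773867]), 'grip_force': 0.0, 'width': 0.9939035617041267} 0.0187
```

View pics/side0.png

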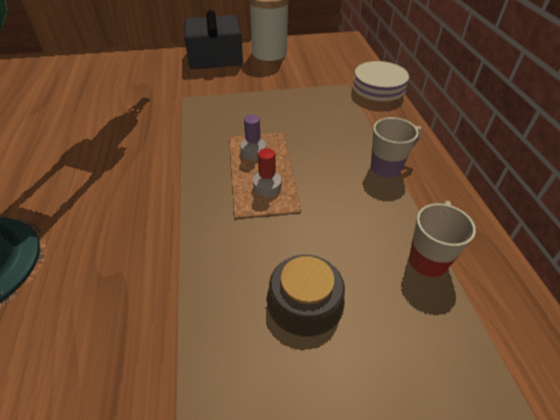

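View pics/top0.png

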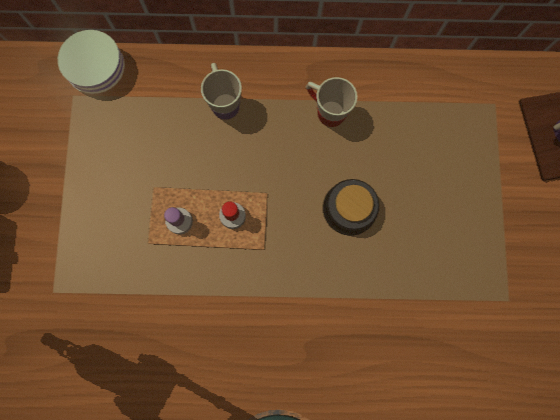

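The side view shows the red handle top at about (267,156), the lilac at (252,121) and the brass plate at (307,281). In the top view they are at (230,210), (173,215) and (354,203), with the mat spanning about (150-267, 188-248). The arm blocks neither view.

Create see.py:
```python
import cv2,numpy as np
from workcell import bot, camrig
R={"red":((0,170,70),(5,255,255)),"lilac":((125,60,50),(160,255,255)),"plate":((14,140,90),(24,255,255))}
BOX={"side":{"red":(250,140,290,190),"lilac":(238,108,268,150),"plate":(265,245,350,320)},
     "top":{"red":(215,195,250,222),"lilac":(155,200,192,228),"plate":(322,175,385,235)}}
def cam(n):
    c=camrig.camera_info(n); return np.array(c["intrinsics"]),np.array(c["extrinsics"])
def ray(n,p):
    K,E=cam(n); d=E[:3,:3]@np.linalg.solve(K,[p[0],p[1],1]); return E[:3,3],d/np.linalg.norm(d)
def proj(n,X):
    K,E=cam(n); x=K@(E[:3,:3].T@(np.asarray(X)-E[:3,3])); return x[:2]/x[2]
def onplane(n,p,z):
    o,d=ray(n,p); return o+d*(z-o[2])/d[2]
def tri(a,b):
    (o1,d1),(o2,d2)=a,b
    t=np.linalg.lstsq(np.c_[d1,-d2],o2-o1,rcond=None)[0]
    p,q=o1+t[0]*d1,o2+t[1]*d2; return (p+q)/2,np.linalg.norm(p-q)
def mask(img,k,box=None):
    h=cv2.cvtColor(img,cv2.COLOR_RGB2HSV); m=cv2.inRange(h,*map(np.array,R[k]))
    if k=="red": m|=cv2.inRange(h,np.array((172,170,70)),np.array((180,255,255)))
    if box: z=np.zeros_like(m); x0,y0,x1,y1=box; z[y0:y1,x0:x1]=m[y0:y1,x0:x1]; m=z
    n,l,s,_=cv2.connectedComponentsWithStats(m); return (l==1+np.argmax(s[1:,4])).astype(np.uint8)
def topcentre(n,m,z):
    """centre of an upright cylinder's top face: far end of the mask along 'up', less the ellipse's half depth"""
    P=np.argwhere(m)[:,::-1].astype(float); c=P.mean(0)
    X=onplane(n,c,z); u=proj(n,X+[0,0,.01])-proj(n,X); u/=np.linalg.norm(u); v=np.array([-u[1],u[0]])
    a,b=P@u,P@v; w=b.max()-b.min()+1
    e=-ray(n,c)[1][2]                     # sine of the elevation
    return u*(a.max()+.5-w/2*e)+v*(b.max()+b.min())/2, w
```

Run:
```python
from see import *
I={n:camrig.read_camera(n) for n in("side","top")}
for k,z in(("red",.09),("lilac",.09),("plate",.064)):
    c={}
    for n in I:
        m=mask(I[n],k,BOX[n][k]); p,w=topcentre(n,m,z); c[n]=p; print(k,n,p.round(1),"w",w.round(1),"n",m.sum(),onplane(n,p,.095 if z>.07 else z).round(4))
    print("  tri",*[np.round(x,4) for x in tri(ray("side",c["side"]),ray("top",c["top"]))])
# mat
for n,b in(("side",(215,125,310,222)),("top",(140,180,275,256))):
    h=cv2.cvtColor(I[n],cv2.COLOR_RGB2HSV); x0,y0,x1,y1=b
    print(n,"mat hsv",h[205 if n=="side" else 240,240 if n=="side" else 200],"counter",h[y0+3,x0+3])
    s=cv2.inRange(h,np.array((3,100,105)),np.array((16,255,255)))[y0:y1,x0:x1]
    s=cv2.morphologyEx(s,cv2.MORPH_CLOSE,np.ones((5,5)))
    cs=max(cv2.findContours(s,0,2)[0],key=cv2.contourArea); q=cv2.approxPolyDP(cv2.convexHull(cs),6,True)[:,0]+[x0,y0]
    for p in q: print(" ",p,onplane(n,p,.006)[:2].round(4))
```

```text
red side [266. 153.] w 17.1 n 420 [0.5243 0.1079 0.095 ]
red top [229.  208.5] w 15.7 n 186 [0.5247 0.1117 0.095 ]
  tri [0.525  0.112  0.0918] 0.0005
lilac side [251.3 118.7] w 14.4 n 301 [0.5098 0.2249 0.095 ]
lilac top [171.9 214.9] w 15.4 n 142 [0.5091 0.2286 0.095 ]
  tri [0.5099 0.2293 0.0921] 0.0005
plate side [307.1 278.5] w 53.7 n 1922 [ 0.5488 -0.1558  0.064 ]
plate top [354. 203.] w 38.1 n 1060 [ 0.5478 -0.1518  0.064 ]
  tri [ 0.5493 -0.1527  0.0589] 0.0009
side mat hsv [ 13 143 164] counter [ 15 113 124]
  [309 125] [0.6557 0.3102]
  [309 221] [0.5898 0.0052]
  [215 221] [0.4155 0.0326]
  [215 125] [0.4305 0.3459]
top mat hsv [ 14 144 158] counter [ 16 111 140]
  [274 180] [0.6098 0.0203]
  [274 255] [0.4388 0.017 ]
  [140 255] [0.4331 0.3135]
  [140 180] [0.6038 0.3253]
```

Create to.py:
```python
import sys,numpy as np
from workcell import bot, camrig
from scipy.spatial.transform import Rotation as Ro
s=bot.read_state(); r=Ro.from_rotvec(s["tcp_rot"]); t=np.array(list(map(float,sys.argv[1:4])))
print("tool delta",r.inv().apply(t-s["tool_pos"]).round(4),"zaxis",r.as_matrix()[:,2].round(3),"F",s["wrist_force"].round(1))
```

```bash
python3 to.py 0.5245 0.110 0.19
```

```text
tool delta [-0.4245 -0.3474  0.0409] zaxis [-0.001 -0.001 -1.   ] F [-0.4 -0.   0.1]
```

Distance 0.548 -> 9+ rows. 10 rows of (-.0425,-.0347,.004) = .055. 2 calls.

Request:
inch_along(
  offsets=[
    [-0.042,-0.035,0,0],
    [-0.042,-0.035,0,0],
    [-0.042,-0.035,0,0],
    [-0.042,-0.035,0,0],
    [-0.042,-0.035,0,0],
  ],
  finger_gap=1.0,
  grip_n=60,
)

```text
refused: offsets: the value is too long (schema: maxItems 1). Nothing was moved.
```

Wrong form. The message asks for a list holding one list of rows, three levels of brackets, so I'll send the same numbers that way.

Request:
inch_along(
  offsets=[
    [[-0.042,-0.035,0,0],[-0.042,-0.035,0,0],[-0.042,-0.035,0,0],[-0.042,-0.035,0,0],[-0.042,-0.035,0,0]],
  ],
  finger_gap=1.0,
  grip_n=60,
)

```text
time: 0.82
tool_pos: [0.4069, 0.3573, 0.2312]
tcp_rot: [0.7, 3.062, 0.0]
wrist_force: [1.6, 0.4, 0.1]
width: 0.995
grip_force: 0.0
```

Request:
inch_along(
  offsets=[
    [[-0.042,-0.035,0,0],[-0.042,-0.035,0,0],[-0.042,-0.035,0,0],[-0.042,-0.035,0,0],[0,0,0,0]],
  ],
)

```text
time: 1.45
tool_pos: [0.4981, 0.1566, 0.2312]
tcp_rot: [0.709, 3.06, -0.001]
wrist_force: [1.1, 1.8, -0.4]
width: 1.0
grip_force: 0.0
```

```bash
python3 to.py 0.5245 0.110 0.15
```

```text
tool delta [-0.0442 -0.0302  0.0813] zaxis [ 0.    -0.001 -1.   ] F [ 1.1  1.8 -0.4]
```

Request:
inch_along(
  offsets=[
    [[-0.044,-0.030,0,0],[0,0,0.04,0],[0,0,0.04,0],[0,0,0,0],[0,0,0,0]],
  ],
)

```text
time: 2.08
tool_pos: [0.524, 0.1145, 0.1525]
tcp_rot: [0.699, 3.062, 0.001]
wrist_force: [0.4, -0.0, 0.8]
width: 0.999
grip_force: 0.0
```

```bash
python3 to.py 0.5245 0.110 0.056
```

Run:
```python
from see import *
a,b=[camrig.read_camera(n) for n in("side","top")]
p=cv2.resize(a[90:230,190:340],None,fx=3,fy=3)[:,:,::-1]; q=cv2.resize(b[150:290,150:300],None,fx=3,fy=3)[:,:,::-1]
cv2.imwrite("pics/above.png",np.hstack([p[:,:399],q[:,:399]]))
```

```text
tool delta [-0.0023 -0.004   0.0965] zaxis [ 0.001  0.    -1.   ] F [ 0.4 -0.   0.8]
```

View pics/above.png

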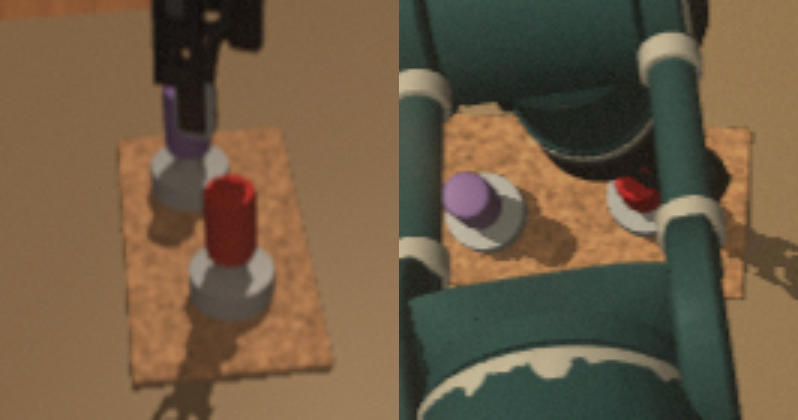

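The left half shows the open gripper above and behind the red handle, whose top is at crop (231,185), with the near finger tip at (195,130). Lilac is undisturbed. Next I lower onto the handle.

Run:
```python
from see import *
x,y,z=0.524,.1145,.1655
print(((proj("side",[x-.021,y-.043,z])-[190,90])*3).round())
```

```text
[196. 133.]
```

Request:
inch_along(
  offsets=[
    [[-0.002,-0.004,0.02,0],[0,0,0.025,0],[0,0,0.025,0],[0,0,0.025,0],[0,0,0,0]],
  ],
)

```text
time: 2.8
tool_pos: [0.5229, 0.1093, 0.056]
tcp_rot: [-0.7, -3.061, 0.001]
wrist_force: [-0.0, -0.4, 0.2]
width: 0.995
grip_force: 0.0
```

```bash
python3 to.py 0.5245 0.110 0.056
```

```text
tool delta [-0.0012  0.0013 -0.    ] zaxis [-0.002 -0.    -1.   ] F [-0.  -0.4  0.2]
```

The predicted finger tip (196,133) matches the picture, so the calibration agrees. Closing now.

Request:
inch_along(
  offsets=[
    [[0,0,0,0],[0,0,0,0],[0,0,0,0],[0,0,0,0],[0,0,0,0]],
  ],
  finger_gap=0.0,
  grip_n=80,
)

```text
time: 3.42
tool_pos: [0.5248, 0.1095, 0.0578]
tcp_rot: [0.7, 3.06, 0.002]
wrist_force: [-0.7, 0.6, 6.8]
width: 0.383
grip_force: 78.7
```

Request:
inch_along(
  offsets=[
    [[0,0,0,0],[0,0,-0.01,0],[0,0,-0.03,0],[0,0,-0.04,0],[0,0,0,0]],
  ],
)

```text
time: 4.05
tool_pos: [0.5263, 0.1096, 0.1399]
tcp_rot: [0.699, 3.056, 0.004]
wrist_force: [0.6, -1.2, -2.2]
width: 0.377
grip_force: 79.9
```

```bash
python3 to.py 0.5485 -0.153 0.136
```

```text
tool delta [-0.1342 -0.2268  0.0038] zaxis [ 0.007  0.001 -1.   ] F [ 0.6 -1.2 -2.2]
```

Request:
inch_along(
  offsets=[
    [[-0.026,-0.045,0,0],[-0.027,-0.045,0,0],[-0.027,-0.045,0,0],[-0.027,-0.045,0,0],[-0.027,-0.045,0,0]],
  ],
)

```text
time: 4.68
tool_pos: [0.5448, -0.1529, 0.1341]
tcp_rot: [-0.7, -3.059, -0.001]
wrist_force: [0.9, 0.4, -2.0]
width: 0.379
grip_force: 80.5
```

Request:
inch_along(
  offsets=[
    [[0,0,0,0],[0,0,0,0]],
  ],
)

```text
time: 4.92
tool_pos: [0.545, -0.1513, 0.1345]
tcp_rot: [-0.702, -3.059, -0.001]
wrist_force: [0.1, -0.2, -1.9]
width: 0.374
grip_force: 80.8
```

```bash
python3 to.py 0.5485 -0.153 0.136
```

Run:
```python
from see import *
a,b=[camrig.read_camera(n) for n in("side","top")]
p=cv2.resize(a[190:330,230:370],None,fx=3,fy=3)[:,:,::-1]; q=cv2.resize(b[130:270,280:410],None,fx=3,fy=3)[:,:,::-1]
cv2.imwrite("pics/plate.png",np.hstack([p[:,:399],q[:,:390]]))
```

```text
tool delta [-0.0039  0.     -0.0016] zaxis [-0.003  0.002 -1.   ] F [ 0.1 -0.2 -1.9]
```

View pics/plate.png

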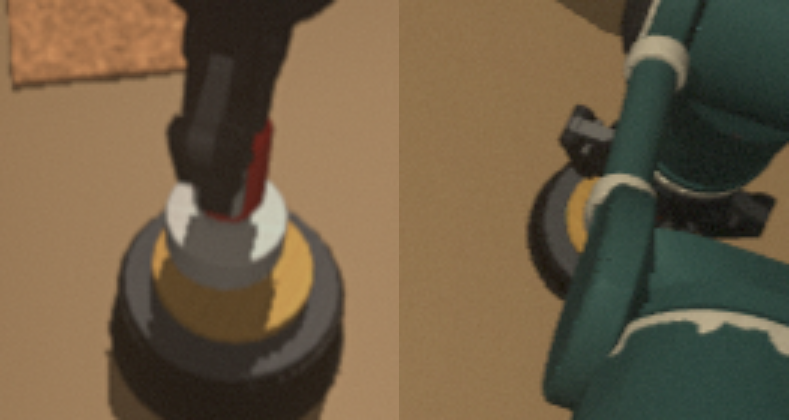

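The tamper is held upright over the plate. The disc centre is at crop x≈227 and the plate at ≈233, about 3 mm short in x, which agrees with the computed offset. The disc's bottom front edge is at crop row ≈289. I'll correct this, check the projection and press.

Run:
```python
from see import *
for z in(.082,.085,.088): print(z,((proj("side",[.545,-.1513-.029,z])-[230,190])*3).round())
```

```text
0.082 [237. 289.]
0.085 [237. 286.]
0.088 [237. 282.]
```

Request:
inch_along(
  offsets=[
    [[-0.004,0,0.008,0],[0,0,0.010,0],[0,0,0,0]],
  ],
)

```text
time: 5.4
tool_pos: [0.5488, -0.1525, 0.1165]
tcp_rot: [-0.699, -3.06, -0.0]
wrist_force: [-0.3, 0.1, -2.1]
width: 0.381
grip_force: 80.8
```

```bash
python3 to.py 0.5485 -0.153 0.100
```

```text
tool delta [-0.     -0.0006  0.0165] zaxis [-0.003  0.001 -1.   ] F [-0.3  0.1 -2.1]
```

Request:
inch_along(
  offsets=[
    [[0,0,0.006,0],[0,0,0.005,0],[0,0,0.004,0],[0,0,0,0]],
  ],
)

```text
time: 5.9
tool_pos: [0.5504, -0.1532, 0.1045]
tcp_rot: [0.701, 3.062, 0.001]
wrist_force: [-3.6, 3.1, 7.9]
width: 0.381
grip_force: 81.6
```

```bash
python3 to.py 0.5485 -0.153 0.100
```

```text
tool delta [ 0.0018 -0.0007  0.0045] zaxis [ 0.001  0.    -1.   ] F [-3.6  3.1  7.9]
```

Request:
inch_along(
  offsets=[
    [[0,0,0.003,0],[0,0,0.002,0],[0,0,0,0],[0,0,0,0]],
  ],
)

```text
time: 6.4
tool_pos: [0.5518, -0.1537, 0.1035]
tcp_rot: [0.7, 3.059, -0.0]
wrist_force: [-7.4, 5.2, 24.5]
width: 0.381
grip_force: 83.8
```

```bash
python3 to.py 0.5485 -0.153 0.100;  python3 - <<'E'
from see import *
a=camrig.read_camera("side")
cv2.imwrite("pics/press.png",cv2.resize(a[190:330,230:370],None,fx=4,fy=4)[:,:,::-1])
E
```

```text
tool delta [ 0.0032 -0.0008  0.0034] zaxis [ 0.004 -0.001 -1.   ] F [-7.4  5.2 24.5]
```

View pics/press.png

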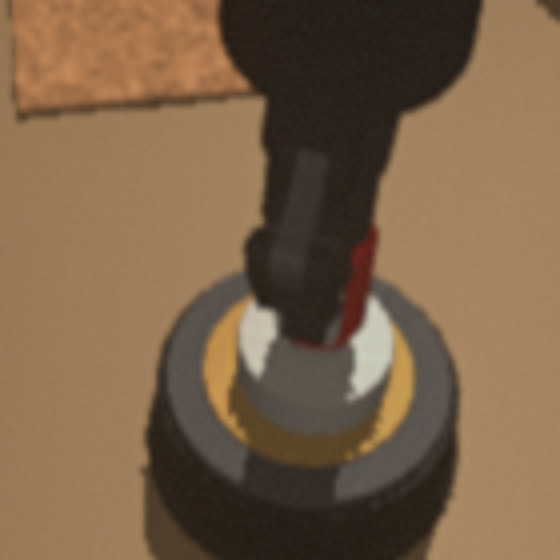

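The plate looks nearly flush with the rim. The disc centre (x≈315) is within about 2 mm of the plate centre (≈310) and the handle is upright. The force rose from 8 to 24.5 N in 1 mm, so the plate is on its stop. Holding, then lifting.

Request:
inch_along(
  offsets=[
    [[0,0,0.001,0],[0,0,0,0],[0,0,0,0],[0,0,0,0],[0,0,0,0]],
  ],
)

```text
time: 7.08
tool_pos: [0.5519, -0.1537, 0.1034]
tcp_rot: [0.7, 3.059, -0.0]
wrist_force: [-9.2, 6.3, 29.3]
width: 0.38
grip_force: 84.1
```

Request:
inch_along(
  offsets=[
    [[0,0,-0.005,0],[0,0,-0.012,0],[0,0,-0.015,0],[0,0,-0.015,0],[0,0,0,0]],
  ],
)

```text
time: 7.7
tool_pos: [0.5511, -0.1539, 0.1457]
tcp_rot: [0.7, 3.06, -0.001]
wrist_force: [-0.5, 1.1, -2.7]
width: 0.378
grip_force: 80.8
```

```bash
python3 to.py 0.525 0.110 0.140
```

```text
tool delta [0.1382 0.2263 0.0054] zaxis [ 0.003 -0.001 -1.   ] F [-0.5  1.1 -2.7]
```

Request:
inch_along(
  offsets=[
    [[0.027,0.045,0,0],[0.028,0.045,0,0],[0.028,0.045,0,0],[0.028,0.045,0,0],[0.028,0.046,0,0]],
  ],
)

```text
time: 8.32
tool_pos: [0.5222, 0.112, 0.1435]
tcp_rot: [-0.701, -3.062, 0.001]
wrist_force: [0.9, -0.5, -2.0]
width: 0.383
grip_force: 80.8
```

Request:
inch_along(
  offsets=[
    [[0,0,0,0],[0,0,0,0]],
  ],
)

```text
time: 8.57
tool_pos: [0.5226, 0.1104, 0.1436]
tcp_rot: [-0.699, -3.062, 0.002]
wrist_force: [-0.0, -0.9, -2.4]
width: 0.377
grip_force: 81.2
```

```bash
python3 to.py 0.525 0.110 0.0575
```

Run:
```python
from see import *
a=camrig.read_camera("side")
cv2.imwrite("pics/place.png",cv2.resize(a[90:230,200:340],None,fx=4,fy=4)[:,:,::-1])
```

```text
tool delta [-0.0024  0.0008  0.0861] zaxis [-0.001 -0.001 -1.   ] F [-0.  -0.9 -2.4]
```

View pics/place.png

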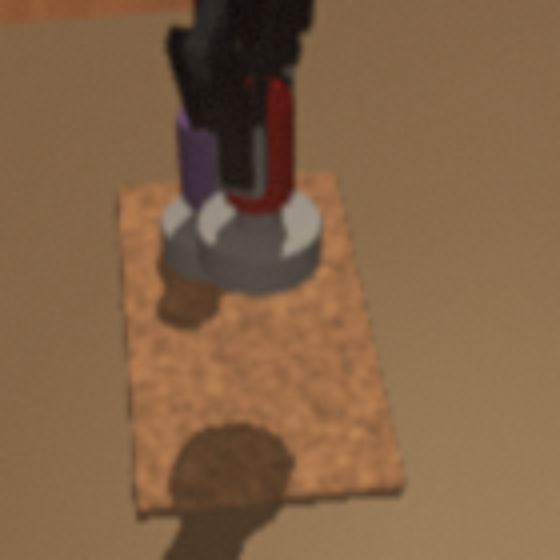

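The red tamper hangs upright over the mat, base at crop (260,240), and only looks close to lilac because it is higher. It is above its old spot. Lowering.

Request:
inch_along(
  offsets=[
    [[-0.002,0,0.03,0],[0,0,0.03,0],[0,0,0.015,0],[0,0,0.005,0],[0,0,0,0]],
  ],
)

```text
time: 9.25
tool_pos: [0.5254, 0.1093, 0.0647]
tcp_rot: [0.702, 3.062, 0.0]
wrist_force: [-0.5, -0.4, -3.3]
width: 0.381
grip_force: 81.5
```

Request:
inch_along(
  offsets=[
    [[0,0,0.003,0],[0,0,0.002,0],[0,0,0,0]],
  ],
)

```text
time: 9.62
tool_pos: [0.525, 0.1098, 0.0595]
tcp_rot: [0.7, 3.062, 0.0]
wrist_force: [-0.9, 0.4, -2.1]
width: 0.381
grip_force: 81.5
```

```bash
python3 to.py 0.525 0.110 0.0575
```

```text
tool delta [0.     0.0002 0.002 ] zaxis [ 0.  0. -1.] F [-0.9  0.4 -2.1]
```

Request:
inch_along(
  offsets=[
    [[0,0,0.002,0],[0,0,0.001,0],[0,0,0,0]],
  ],
)

```text
time: 10.0
tool_pos: [0.5255, 0.1099, 0.0578]
tcp_rot: [0.7, 3.062, 0.0]
wrist_force: [-2.8, 0.5, 5.5]
width: 0.381
grip_force: 82.5
```

```bash
python3 to.py 0.525 0.110 0.0575
```

```text
tool delta [ 0.0005 -0.0001  0.0003] zaxis [ 0.001  0.    -1.   ] F [-2.8  0.5  5.5]
```

Contact with the mat. Opening and retreating.

Request:
inch_along(
  offsets=[
    [[0,0,0,0],[0,0,0,0],[0,0,0,0],[0,0,0,0],[0,0,0,0]],
  ],
  finger_gap=1.0,
)

```text
time: 10.62
tool_pos: [0.5249, 0.1097, 0.0562]
tcp_rot: [-0.701, -3.062, 0.0]
wrist_force: [0.0, -0.3, 0.2]
width: 0.997
grip_force: 0.0
```

Request:
inch_along(
  offsets=[
    [[0,0,-0.02,0],[0,0,-0.04,0],[0,0,-0.05,0],[0,0,-0.05,0],[0,0,0,0]],
  ],
)

```text
time: 11.25
tool_pos: [0.5285, 0.1103, 0.2221]
tcp_rot: [0.698, 3.053, 0.006]
wrist_force: [0.3, 0.7, -0.6]
width: 1.0
grip_force: 0.0
```

Request:
inch_along(
  offsets=[
    [[0.05,0,0,0],[0.05,0,0,0],[0.05,0,0,0],[0,0,0,0],[0,0,0,0]],
  ],
)

```text
time: 11.88
tool_pos: [0.3899, 0.1748, 0.2158]
tcp_rot: [0.699, 3.063, -0.001]
wrist_force: [-0.3, -0.4, -0.0]
width: 0.998
grip_force: 0.0
```

Run:
```python
from see import *
a,b=[camrig.read_camera(n) for n in("side","top")]
p=cv2.resize(a[90:340,200:360],None,fx=2.2,fy=2.2)[:,:,::-1]; q=cv2.resize(b[130:380,140:320],None,fx=2.2,fy=2.2)[:,:,::-1]
cv2.imwrite("pics/end.png",np.hstack([p,q]))
for k,z in(("red",.095),("lilac",.095),("plate",.064)):
    t,w=topcentre("side",mask(a,k,BOX["side"][k]),z); print(k,t.round(1),onplane("side",t,z).round(4))
```

```text
red [266. 153.] [0.5244 0.1079 0.095 ]
lilac [251.3 118.6] [0.5099 0.2252 0.095 ]
plate [307.1 278.5] [ 0.5488 -0.1558  0.064 ]
```

View pics/end.png

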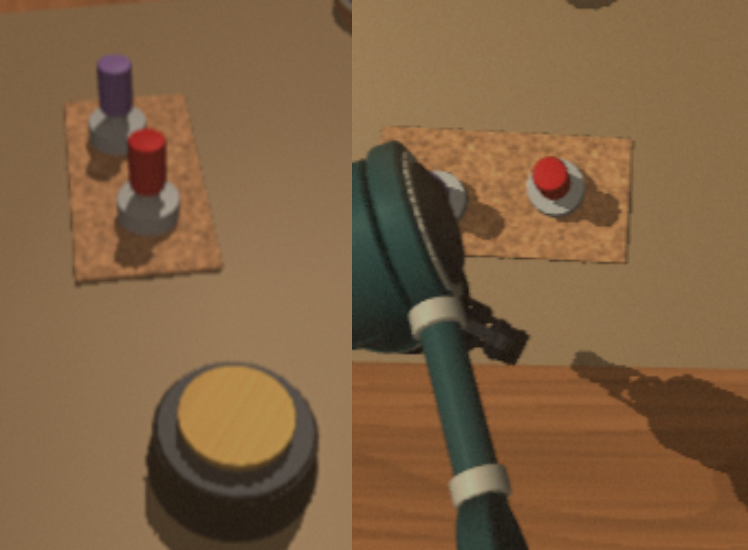

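Red (crop (147,140)) and lilac (115,65) stand upright on the mat where they began, the plate (237,415) is back up, and the gripper is clear.

```bash
python3 -c "
from workcell import bot, camrig
print(bot.finish_job())"
```

```text
the job is handed in; nothing more can be done
None
```

I pressed the plate to its stop with the red tamper (about 29 N) and held it there over 0.6 s, stood the tamper back upright on the mat with lilac unmoved, and handed in at about 12 s; no verdict was returned.

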